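# Overhang the chopping board over the scraps tub

### The arm

A 6-joint arm with a two-finger parallel gripper is mounted at the origin on the work surface. World frame = base frame: x ahead of the robot, y to its left, z up, the work surface at z = 0. Lengths are in mm, angles in rad, forces in N, time in s.
With the tool pointing down it reaches from about 275 to 750 mm from the base axis. Payload 10.2 kg.
Tool frame: the origin (TCP) lies on the front face of the gripper's body, between the roots of the fingers; the fingertips stand 73 mm ahead of it and the grasp point (between the pads) lies 54 mm ahead of it; z points along the fingers, y is the line along which they close (so a half turn about z gives the same grasp; the last joint's range is limited). The gripper opens to 85 mm and grips with 20 to 120 N. Pads are 22 mm wide; open, the fingers measure 114 mm over their backs; the gripper's body (76 mm by 85 mm) begins 54 mm behind the grasp point. The pads swing forward as they close: fully open they stand 13 mm farther back than shut.
Start: joints at [1.109, 0.313, 1.498, -0, 1.331, -0.223], TCP at [124.195, 510.105, 303.894] pointing down, gripper open.
Joint ranges: [-2.94, 2.94], [-0.97, 2.17], [0.19, 2.56], [-1.23, 4.37], [0.02, 3.11], [-2.88, 2.88]. Speed limits (rad/s): [2.39, 2.39, 3.01, 3.14, 3.14, 3.14].

### API

Orientations are given as a unit quaternion [w, x, y, z].
In Python, from rig import * gives the robot as it stands.
- The arm moves only by the tool step_arm, never from a script. Its argument "plan" is a list of rows, each an object with "offset": the shift along the tool's x, y, z in cm, a list of three; "rot": the turn, a rotation vector about the tool's x, y, z in degrees, a list of three; "gripper": the finger opening in cm, from 0 to 8.54. In form: [{"offset": [x, y, z], "rot": [wx, wy, wz], "gripper": gripper}, ...]. A call has 1 to 12 rows; each row is the pose to reach, as a shift and turn from the pose commanded when the call began, along the tool's axes at that moment; what a row does not reach only later rows make up. A row lasts 1/10 s, in which the tool goes at most 50 mm and 8.59 degrees, less where a joint would pass 70% of its speed; a pose out of reach is approached as far as the arm can. A call with a gripper value outside its range is refused whole. The fingers move at their own pace and stop on an object; "squeeze" is the grip in N (left out, the last holds). Time passes only in rows, so rows that repeat a pose let the fingers close. It gives the time, the measured TCP pose, the force, the opening and the grip force at its end, in the units of the state.
- sense(): the state, without advancing time (a new reading comes with each control period).
- capture(name): name is "scene" or "top" or "wrist"; returns a dict with "color" (420x560x3 uint8, red, green, blue), "depth" (420x560 float32, mm along the optical axis (not along the pixel's ray), 0 where there is no reading), "vertical_fov" (degrees; the focal length in pixels is half the picture's height over the tangent of half this angle, whatever the lens; pixels are square), "cx", "cy" (the principal point, pixels), "k1" (the pictures are not rectified: a ray, as slopes to the right and down, at radius r is drawn at 1 + k1 r^2 times it, then the intrinsics apply), "rvec" (rotation vector, rad) and "tvec" (3), from world to camera coordinates, as OpenCV has them; the wrist camera has in their place "mount" (4x4, takes a point from camera to tool coordinates, whose origin is the TCP and whose axes are the flange's). Camera axes: x right, y down, z forward; pixel columns grow to the right and rows downward; lengths in mm; the calibration is good to about 2 mm. A picture is of the moment at which its call begins: read the wrist's pose just before it.
- finish_job(): hands the job in; it is judged then, once.
The state is a dict: "time_s": time; "joints": joint angles; "dq": joint speeds; "tau": joint torques, N m; "eef_pos": TCP position; "ee_rot": TCP orientation; "force": force on the tool from outside, world axes, zero at the start; "wrist_torque": the same for the moment, N m; "grip_width": opening from 0.0 (shut) to 1.0 (fully open); "grip_force": force on a finger pad.
Only numpy, scipy, OpenCV 4.12 (cv2) and the standard library are available. Lean on these libraries where they do the work, as an engineer would, in place of code of your own. Each camera call takes 0.05 s, during which the arm holds its last target. There are 200 camera calls.

### The job

Push the thin wooden chopping board across the low steel stand until it overhangs the stand's far edge, above the long white tub, by 5 cm (give or take 1 cm), so that scraps can be swept off it into the tub. Finish with the board lying flat, its long side square with that edge and the overhang within the length of the tub. Only push it, never lift it off the stand, and leave the tub, mug, jar and bottle where they stand.

Things in the scene. Friction and masses are not known exactly. Their poses are not given: they have to be found in the camera images.
- board: Thin wooden chopping board, dark groove line near its rim, loose and flat on the stand. 150 mm along its x, 200 mm along its y, 10 mm thick, about 0.25 kg. Origin: centre of its underside, z up. Starts up to 17 degrees off square; its +x long side is the one to overhang, its -x long side is nearest the robot. Slides at 0.5 to 4 N; a straight push on its -x side at two points turns it square.
- stand: Low fixed steel stand: flat smooth top plate without a rim, on legs. 260 mm along its x, 360 mm along its y, top face 80 mm above the counter. Origin: on the counter, under the centre of the top. x points away from the robot to the tub, z up; turned up to 17 degrees. Its far edge lies at x = +130 mm and runs along y.
- stand_edge (a point): Middle of the stand's far edge, on the top face (stand frame x = 130 mm, y = 0, z = 80 mm). The board's overhang is how far its +x long side lies beyond this edge; 50 mm is wanted.
- tub: Long open white plastic tub, loose on the counter, its near wall 15 mm beyond the stand's far edge. 120 mm (its x) by 360 mm (its y, along the edge), 55 mm high: its rim is 25 mm below the stand's top. Origin: centre of its underside. Not to be moved.
- mug: White mug, loose on the counter beside one end of the stand, 76 mm across, 90 mm high, handle on its own +y side. Origin: centre of its underside. Bystander, not to be moved.
- jar: Glass jar with a lid, loose on the counter beside the other end of the stand from the mug, 72 mm across, 110 mm high. Origin: centre of its underside. Bystander, not to be moved.
- bottle: Closed plastic bottle, loose on the counter near the far right-hand (-y) corner of the stand, 60 mm across, 170 mm high. Origin: centre of its underside. Bystander, not to be moved.

How it is judged (in metres and radians):
At the end, for the whole second after the job is handed in: Board flat and still on the stand, overhanging the far edge by 50 mm (within 12 mm, at its middle), square with it within 0.10 rad, its middle within 75 mm of the stand's middle along the edge; tub, mug, jar and bottle within 20 mm of where they stood (x of board in the frame of stand between 0.093 and 0.117 m and y of board in the frame of stand between -0.075 and 0.075 m and z of board in the frame of stand between 0.075 and 0.084 m and angle between the x axis of board and the x axis of stand, either way round below 0.1 rad and angle between board's own z axis and vertical below 0.04 rad and linear speed of board below 0.01 m/s and angular speed of board below 0.05 rad/s and distance of each of tub, mug, jar, bottle from where it was at the start of the episode below 0.02 m); the robot touches nothing.
It fails at once if the board is lifted off the stand (more than 7 mm) or tipped (more than 0.12 rad) (z of board in the frame of stand above 0.087 m or z of board in the frame of stand below 0.07 m or angle between board's own z axis and vertical above 0.12 rad).
It fails at once if the tub, mug, jar or bottle is moved more than 20 mm or tipped (distance of any of tub, mug, jar, bottle from where it was at the start of the episode above 0.02 m or angle between any of tub, mug, jar, bottle's own z axis and vertical above 0.2 rad).
It also fails if it takes over 32 s, if anything falls off the work surface, if the arm or the gripper's body presses on something with over 40 N, if the wrist force passes 120 N, or if a joint passes its speed limit or range.

## Working session

There is one attempt and no reset: what is moved stays moved. The work goes in short steps, Python scripts to look and compute and a tool call to move; the robot and the scene stay as the last step left them, time stands still between calls to the robot, and variables do not carry over. Pictures are saved under pics/ and viewed, at most 10 in all, crops included, and the job is handed in when it is done.

Besides the shell and the picture viewer there is one more tool, called after "Call:" by a JSON object that holds its "op" and its "data", one argument or row to a line. step_arm: Moves the arm, as the interface text tells. Its arguments: {"type":"object","properties":{"plan":{"type":"array"},"squeeze":{"type":"number"}},"required":["plan"]}

```bash
mkdir -p pics; cat > h.py <<'E'
from rig import *
import numpy as np, cv2
from scipy.spatial.transform import Rotation as R
def cap(n):
    s=sense(); c=capture(n); h=c["color"].shape[0]
    f=h/2/np.tan(np.radians(c["vertical_fov"])/2)
    c["K"]=np.array([[f,0,c["cx"]],[0,f,c["cy"]],[0,0,1.]]); c["D"]=np.array([c["k1"],0,0,0.])
    if "mount" in c:
        M=np.array(c["mount"]); T=np.eye(4); q=s["ee_rot"]
        T[:3,:3]=R.from_quat([q[1],q[2],q[3],q[0]]).as_matrix(); T[:3,3]=s["eef_pos"]
        W=T@M; c["Rc"]=W[:3,:3]; c["C"]=W[:3,3]
    else:
        r=R.from_rotvec(np.ravel(c["rvec"])).as_matrix(); c["Rc"]=r.T; c["C"]=-r.T@np.ravel(c["tvec"])
    return c
def rays(c,px):
    u=cv2.undistortPoints(np.array(px,float).reshape(-1,1,2),c["K"],c["D"]).reshape(-1,2)
    return np.c_[u,np.ones(len(u))]@c["Rc"].T
def onplane(c,px,z):
    d=rays(c,px); return c["C"]+d*((z-c["C"][2])/d[:,2])[:,None]
def bydepth(c,px):
    px=np.array(px,float).reshape(-1,2); i=np.round(px).astype(int)
    return c["C"]+rays(c,px)*c["depth"][i[:,1],i[:,0]][:,None]
def save(c,n): cv2.imwrite(f"pics/{n}.png",c["color"][:,:,::-1])
E
python3 - <<'E'
from h import *
s=sense();print(s)
for n in("top","scene"):
    c=cap(n);save(c,n+"0");print(n,c["C"],c["k1"],c["vertical_fov"])
E
```

```text
{'time_s': 0.0, 'joints': array([ 1.10860145e+00,  3.13421156e-01,  1.49847541e+00,  1.20503524e-05,
        1.33099033e+00, -2.23411595e-01]), 'dq': array([-7.33037674e-04, -9.72969856e-05, -9.05184655e-04,  4.94662842e-04,
        4.33144914e-04,  8.05122239e-04]), 'tau': array([ 1.78320450e-03, -4.12265539e+01, -2.59743440e+01, -1.13710823e-04,
        4.15673640e-03,  2.74675710e-05]), 'eef_pos': array([124.10761991, 509.93690183, 303.33534858]), 'ee_rot': array([-2.23026457e-04,  1.19109601e-01,  9.92880901e-01, -6.07499971e-04]), 'force': array([ 0.30216333, -0.14380758, -0.35588282]), 'wrist_torque': array([0.03503092, 0.02193575, 0.06511257]), 'grip_force': 0.0, 'grip_width': 1.0014179997131047}
top [ 417.06132108    8.6581596  1396.93104118] -0.029370163978755866 45.391053248600755
scene [1300.93217929 -456.42896915 1059.42157525] -0.11078316762752664 45.59038211266693
```

View pics/top0.png

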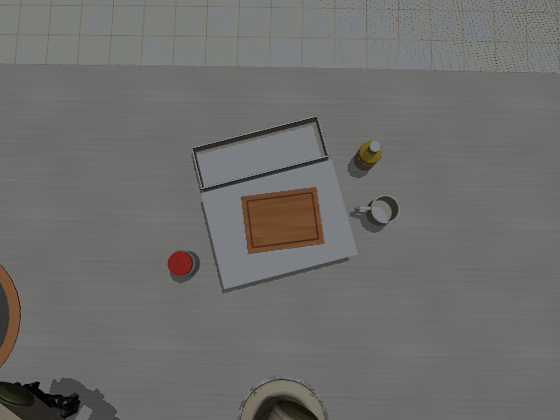

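View pics/scene0.png

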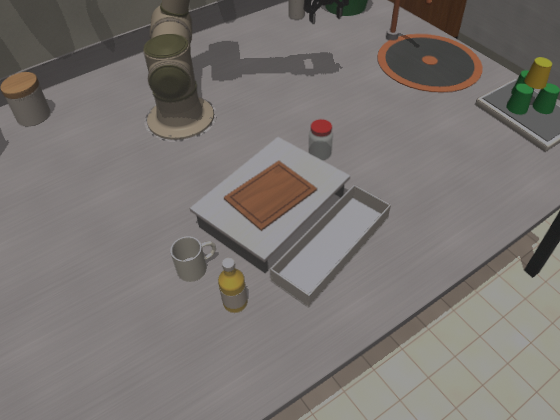

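The top view shows the board at about (283,220) and the stand with corners near (202,190), (332,160), (357,256) and (222,291). The tub lies beyond the stand's upper edge, with the jar at (180,263), the mug at (383,210) and the bottle at (370,153). The scene view agrees: the board is at about (270,193) and the tub's near wall runs along the stand's far edge.

```bash
cat > m.py <<'E'
from h import *
def quad(mask):
    mask=cv2.morphologyEx(mask,cv2.MORPH_OPEN,np.ones((3,3)))
    cs,_=cv2.findContours(mask,cv2.RETR_EXTERNAL,cv2.CHAIN_APPROX_NONE)
    return max(cs,key=cv2.contourArea).reshape(-1,2).astype(float)
def board_contour(c):
    hsv=cv2.cvtColor(c["color"],cv2.COLOR_RGB2HSV)
    m=cv2.inRange(hsv,(3,100,50),(20,255,255)); P=allpts(c)
    ok=(P[...,0]>250)&(P[...,0]<700)&(abs(P[...,1])<250)&(P[...,2]>70)&(P[...,2]<105)
    return quad(m*(ok.astype(np.uint8)))
def allpts(c):
    v,u=np.mgrid[:420,:560]; px=np.stack([u,v],-1).reshape(-1,2)
    return (c["C"]+rays(c,px)*c["depth"].reshape(-1,1)).reshape(420,560,3)
def rect(p):
    (cx,cy),(w,h),a=cv2.minAreaRect(p[:,:2].astype(np.float32))
    if w>h: w,h,a=h,w,a+90      # w = x side (short)
    a=(a+90)%180-90
    return np.array([cx,cy]),w,h,a
E
python3 - <<'E'
from m import *
for n in("top","scene"):
    c=cap(n); k=board_contour(c); P=allpts(c)
    print(n,"board@90",rect(onplane(c,k,90)),"z depth",np.median(P[tuple(np.round(k.mean(0)).astype(int)[::-1])]),
      "centre", P[tuple(np.round(k.mean(0)).astype(int)[::-1])])
    ok=(P[...,0]>250)&(P[...,0]<700)&(abs(P[...,1])<300)&(P[...,2]>70)&(P[...,2]<100)
    m=cv2.morphologyEx(ok.astype(np.uint8)*255,cv2.MORPH_OPEN,np.ones((7,7)))
    q=quad(m); zz=P[...,2][m>0]; print(" stand",rect(onplane(c,q,80)),np.percentile(zz,[10,50,90]))
    b=k.mean(0); cor=cv2.boxPoints(cv2.minAreaRect(k.astype(np.float32)))
    print(" cor",onplane(c,cv2.approxPolyDP(k.astype(np.float32).reshape(-1,1,2),8,True).reshape(-1,2),90).round(0).tolist())
    print(" standcor",onplane(c,cv2.approxPolyDP(q.astype(np.float32).reshape(-1,1,2),8,True).reshape(-1,2),80).round(0).tolist())
    # obstacles & tub
    t=((P[...,2]>35)&(P[...,2]<70)&(P[...,0]>250)&(P[...,0]<750)&(abs(P[...,1])<300)).astype(np.uint8)
    hi=((P[...,2]>70)&(P[...,2]<180)&(P[...,0]>250)&(P[...,0]<750)&(abs(P[...,1])<300)).astype(np.uint8)
    for nm,mm in(("lo",t),("hi",hi)):
        N,L,S,C=cv2.connectedComponentsWithStats(mm)
        for i in range(1,N):
            if S[i,4]>60:
                p=P[L==i]; print("  ",nm,S[i,4],p.mean(0).round(),p.min(0).round(),p.max(0).round())
E
```

```text
top board@90 (array([534.30810547,  12.13731384]), 148.44105529785156, 197.8350067138672, 8.681671142578125) z depth 91.57787942597156 centre [533.08407121  11.69367818  91.57787943]
 stand (array([525.56225586,  20.73719788]), 260.0944519042969, 360.2272644042969, 15.72049331665039) [77.10955168 81.70663372 91.3544763 ]
 cor [[619.0, -73.0, 90.0], [592.0, 118.0, 90.0], [448.0, 98.0, 90.0], [475.0, -91.0, 90.0]]
 standcor [[695.0, -118.0, 80.0], [602.0, 223.0, 80.0], [357.0, 159.0, 80.0], [449.0, -183.0, 80.0]]
   lo 557 [682. 111.  50.] [ 617. -111.   35.] [750. 265.  63.]
   lo 73 [ 696. -203.   53.] [ 685. -236.   36.] [ 725. -187.   70.]
   lo 81 [ 582. -280.   53.] [ 545. -291.   35.] [ 603. -244.   70.]
   hi 483 [ 708. -211.  124.] [ 686. -245.   70.] [ 745. -187.  177.]
   hi 13449 [524.  21.  83.] [ 354. -186.   70.] [697. 229.  99.]
   hi 244 [ 568. -249.   83.] [ 531. -293.   70.] [ 606. -192.   97.]
   hi 608 [415. 266. 104.] [380. 235.  70.] [450. 300. 119.]
scene board@90 (array([536.84136963,   8.99079132]), 149.3834228515625, 199.47088623046875, 8.69956111907959) z de
[... 422 characters left out ...]
80.0], [575.0, 220.0, 80.0]]
   lo 206 [436. 253.  53.] [394. 235.  35.] [454. 296.  70.]
   lo 866 [684. 106.  48.] [ 617. -113.   35.] [750. 265.  61.]
   lo 262 [ 583. -141.   45.] [ 457. -176.   35.] [ 698. -101.   70.]
   lo 228 [ 542. -252.   53.] [ 532. -289.   35.] [ 570. -224.   70.]
   lo 251 [ 598. -267.   53.] [ 566. -297.   36.] [ 610. -221.   70.]
   lo 198 [ 739. -226.   53.] [ 710. -248.   35.] [ 749. -191.   70.]
   hi 462 [426. 262.  99.] [384. 234.  70.] [453. 300. 116.]
   hi 10017 [540.   8.  84.] [ 348. -188.   70.] [700. 229.  97.]
   hi 459 [ 571. -255.   82.] [ 532. -297.   70.] [ 609. -194.   95.]
   hi 805 [ 729. -222.  120.] [ 694. -247.   70.] [ 749. -188.  174.]
```

Call:
{"op": "step_arm", "data": {
  "plan": [
    {"offset": [-4, -4.5, 0], "rot": [0, 0, -3], "gripper": 8.5},
    {"offset": [-8, -9, 0], "rot": [0, 0, -6], "gripper": 8.5},
    {"offset": [-12, -13, 0], "rot": [0, 0, -9], "gripper": 8.5},
    {"offset": [-16, -17, 0], "rot": [0, 0, -12], "gripper": 8.5},
    {"offset": [-20, -21.5, 0], "rot": [0, 0, -15], "gripper": 8.5},
    {"offset": [-24, -26, 0], "rot": [0, 0, -18], "gripper": 8.5},
    {"offset": [-28, -30.5, 0], "rot": [0, 0, -21], "gripper": 8.5},
    {"offset": [-32, -35, 0], "rot": [0, 0, -24], "gripper": 8.5},
    {"offset": [-36.5, -39.5, 0], "rot": [0, 0, -27], "gripper": 8.5},
    {"offset": [-41.2, -44.6, 0], "rot": [0, 0, -29.5], "gripper": 8.5},
    {"offset": [-41.2, -44.6, 0], "rot": [0, 0, -29.5], "gripper": 8.5},
    {"offset": [-41.2, -44.6, 0], "rot": [0, 0, -29.5], "gripper": 8.5}
  ]
}}

```text
time_s: 1.4
eef_pos: [416.0, -16.6, 304.0]
ee_rot: [0.0, -0.137, 0.991, -0.0]
force: [0.4, 1.5, 0.5]
grip_width: 0.997
grip_force: 0.0
```

Call:
{"op": "step_arm", "data": {
  "plan": [
    {"offset": [0, -0.4, 4.5], "rot": [0, 0, 0], "gripper": 8.5},
    {"offset": [0, -0.4, 9], "rot": [0, 0, 0], "gripper": 8.5},
    {"offset": [0, -0.4, 12], "rot": [0, 0, 0], "gripper": 8.5},
    {"offset": [0, -0.4, 13], "rot": [0, 0, 0], "gripper": 8.5},
    {"offset": [0, -0.4, 13], "rot": [0, 0, 0], "gripper": 8.5}
  ]
}}

```text
time_s: 1.9
eef_pos: [416.4, -18.1, 173.5]
ee_rot: [-0.001, -0.138, 0.99, 0.0]
force: [0.4, -0.1, 0.7]
grip_width: 0.992
grip_force: 0.0
```

```bash
python3 - <<'E'
from m import *
s=sense();print(s["eef_pos"],s["force"])
c=cap("wrist"); w=cap("scene");
x=np.vstack([c["color"],]); cv2.imwrite("pics/w1.png",x[:,:,::-1])
d=w["color"][120:270,120:320]; cv2.imwrite("pics/s1.png",cv2.resize(d,None,fx=4,fy=4)[:,:,::-1])
E
```

```text
[416.41365989 -18.13963633 173.5203015 ] [ 0.44449196 -0.09247812  0.70185126]
```

View pics/w1.png

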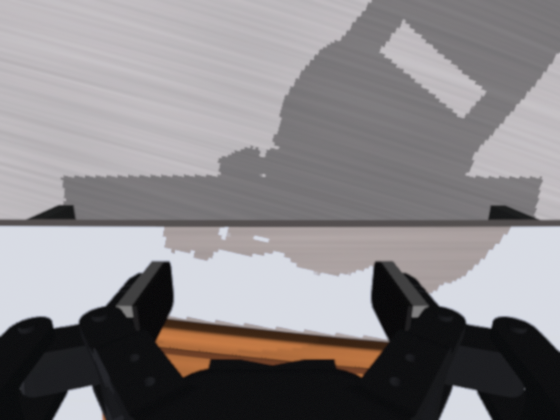

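View pics/s1.png

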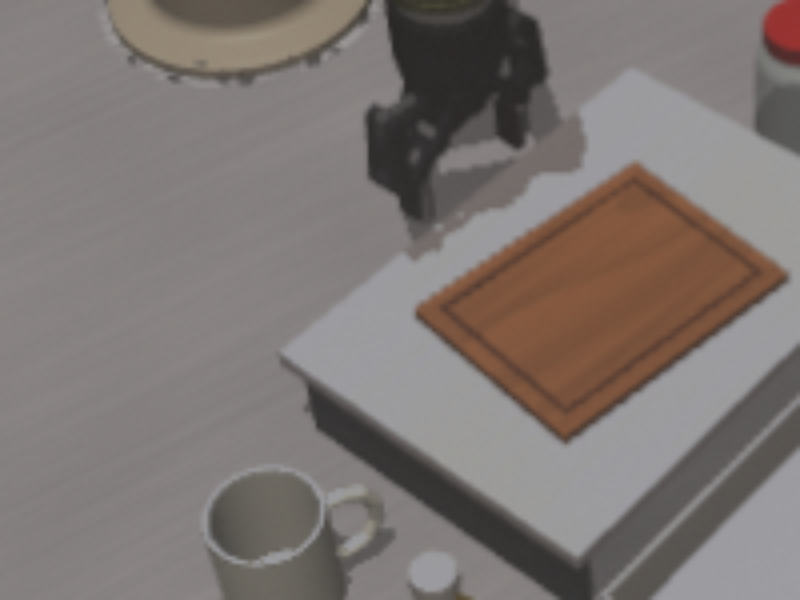

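The wrist view shows both fingertips near (165,270) and (385,270), above the stand's plate. The stand's near edge is level at row 222, so the finger line is parallel to it, and the board's near side is at row 330. The scene crop shows both fingers short of the board. Next I measure the fingertip height.

```bash
python3 - <<'E'
from m import *
for n in("wrist","scene"):
    c=cap(n);P=allpts(c);g=c["color"].max(2)
    if n=="wrist": 
        for a,b in((100,178),(368,445)):
            q=P[258:320,a:b][(g[258:320,a:b]<110)]; q=q[np.isfinite(q).all(1)]
            print(n,np.percentile(q[:,2],[1,5,10,50,90]),q[q[:,2]<np.percentile(q[:,2],10)].mean(0))
    else:
        for r in((150,178,205,230),(130,160,242,258)):
            q=P[r[0]:r[1],r[2]:r[3]][g[r[0]:r[1],r[2]:r[3]]<75]
            q=q[(q[:,2]>92)]
            print(n,np.percentile(q[:,2],[1,5,10,50]),q[np.argsort(q[:,2])[:8]].mean(0))
u=cap("wrist");P=allpts(u);print("board side z/plate",P[350,300],P[300,300], P[328,200],P[338,360],onplane(u,[[180,322],[370,342]],90))
E
```

```text
wrist [ 84.60229543 120.11623765 123.05071697 139.1152469  156.99309343] [433.3805866  -60.01647137 114.76867855]
wrist [117.52806786 120.60382054 123.64056272 138.9447728  157.04038907] [402.29017327  23.5750529  119.8240945 ]
scene [124.06829091 132.59443019 139.95633469 179.0190818 ] [435.5643523  -64.18533154 124.05439697]
scene [118.75461495 126.56877728 134.54418465 174.27742333] [402.46926396  22.81001617 120.12498058]
board side z/plate [466.82418016  11.98603097  90.30487967] [442.01728021   5.0127891   81.20512126] [468.13214618 -43.81043573  90.2150011 ] [454.00084684  43.69998335  85.22338631] [[467.66091321 -54.95421598  90.        ]
 [451.93114449  47.56056536  90.        ]]
```

Call:
{"op": "step_arm", "data": {
  "plan": [
    {"offset": [0, 0, 1.5], "rot": [0, 0, 0], "gripper": 8.5},
    {"offset": [0, 0, 2.3], "rot": [0, 0, 0], "gripper": 8.5},
    {"offset": [0, 0, 2.7], "rot": [0, 0, 0], "gripper": 8.5},
    {"offset": [0, 0, 2.9], "rot": [0, 0, 0], "gripper": 8.5},
    {"offset": [0, 0, 2.9], "rot": [0, 0, 0], "gripper": 8.5},
    {"offset": [0, 0, 2.9], "rot": [0, 0, 0], "gripper": 8.5}
  ]
}}

```text
time_s: 2.75
eef_pos: [416.7, -18.3, 145.2]
ee_rot: [0.0, -0.138, 0.99, -0.0]
force: [-1.2, 0.0, -0.1]
grip_width: 0.998
grip_force: 0.0
```

Call:
{"op": "step_arm", "data": {
  "plan": [
    {"offset": [-0.8, 0, 0], "rot": [0, 0, 0], "gripper": 8.5},
    {"offset": [-1.6, 0, 0], "rot": [0, 0, 0], "gripper": 8.5},
    {"offset": [-2.4, 0, 0], "rot": [0, 0, 0], "gripper": 8.5},
    {"offset": [-3, 0, 0], "rot": [0, 0, 0], "gripper": 8.5},
    {"offset": [-3.5, 0, 0], "rot": [0, 0, 0], "gripper": 8.5},
    {"offset": [-4, 0, 0], "rot": [0, 0, 0], "gripper": 8.5},
    {"offset": [-4.5, 0, 0], "rot": [0, 0, 0], "gripper": 8.5},
    {"offset": [-5, 0, 0], "rot": [0, 0, 0], "gripper": 8.5},
    {"offset": [-5.5, 0, 0], "rot": [0, 0, 0], "gripper": 8.5},
    {"offset": [-6, 0, 0], "rot": [0, 0, 0], "gripper": 8.5},
    {"offset": [-6, 0, 0], "rot": [0, 0, 0], "gripper": 8.5}
  ]
}}

```text
time_s: 3.85
eef_pos: [474.9, -1.7, 144.9]
ee_rot: [0.0, -0.138, 0.99, 0.0]
force: [0.1, 0.1, -0.4]
grip_width: 0.997
grip_force: 0.0
```

```bash
cat > look.py <<'E'
from m import *
import sys
s=sense();print(s["time_s"],s["eef_pos"].round(1),s["force"].round(1))
a=np.radians(15.8);A=np.array([[np.cos(a),np.sin(a)],[-np.sin(a),np.cos(a)]])
S={"top":[525.6,20.7],"scene":[528.5,20.]}
print("tcp in stand",A@(s["eef_pos"][:2]-[527,20.5]))
for n in S:
    c=cap(n);k=board_contour(c);r=rect(onplane(c,k,90))
    print(n,"board in stand",(A@(r[0]-S[n])).round(1),"size",r[1:3],"yaw rel",r[3]-15.8)
    if len(sys.argv)>1: save(c,n+sys.argv[1])
E
python3 look.py 2
```

```text
3.85 [474.9  -1.7 144.9] [ 0.1  0.1 -0.4]
tcp in stand [-56.135877    -7.13803934]
top board in stand [31.5 -2.4] size (147.15643310546875, 197.85833740234375) yaw rel -1.1236083984375007
scene board in stand [29.8 -4.6] size (150.58145141601562, 199.9373016357422) yaw rel -0.9662950515747077
```

View pics/scene2.png

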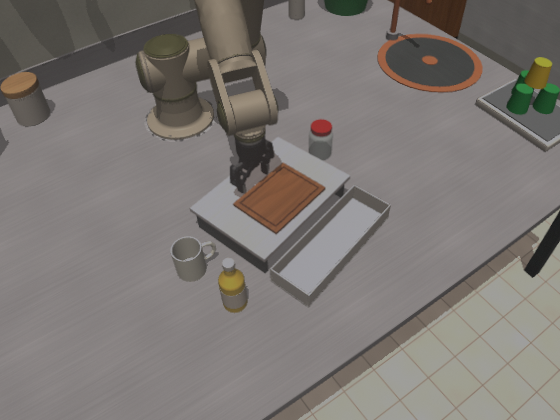

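The fingers sit flat against the board's near side at about (255,180), and the board, now at (280,195), has turned almost square. About 74 mm remain.

Call:
{"op": "step_arm", "data": {
  "plan": [
    {"offset": [-0.5, 0, 0], "rot": [0, 0, 0], "gripper": 8.5},
    {"offset": [-1, 0, 0], "rot": [0, 0, 0], "gripper": 8.5},
    {"offset": [-1.5, 0, 0], "rot": [0, 0, 0], "gripper": 8.5},
    {"offset": [-2, 0, 0], "rot": [0, 0, 0], "gripper": 8.5},
    {"offset": [-2.6, 0, 0], "rot": [0, 0, 0], "gripper": 8.5},
    {"offset": [-3.2, 0, 0], "rot": [0, 0, 0], "gripper": 8.5},
    {"offset": [-3.8, 0, 0], "rot": [0, 0, 0], "gripper": 8.5},
    {"offset": [-4.4, 0, 0], "rot": [0, 0, 0], "gripper": 8.5},
    {"offset": [-5, 0, 0], "rot": [0, 0, 0], "gripper": 8.5},
    {"offset": [-5.5, 0, 0], "rot": [0, 0, 0], "gripper": 8.5},
    {"offset": [-6, 0, 0], "rot": [0, 0, 0], "gripper": 8.5},
    {"offset": [-6, 0, 0], "rot": [0, 0, 0], "gripper": 8.5}
  ]
}}

```text
time_s: 5.15
eef_pos: [532.7, 14.6, 145.0]
ee_rot: [0.001, -0.138, 0.99, -0.0]
force: [0.0, -0.3, 0.8]
grip_width: 0.995
grip_force: 0.0
```

```bash
python3 look.py 3
```

```text
5.15 [532.7  14.6 145. ] [ 0.  -0.3  0.8]
tcp in stand [ 3.89474396 -7.19301614]
top board in stand [90.3 -2.4] size (147.43325805664062, 199.56776428222656) yaw rel 0.00905628204345632
scene board in stand [88.8 -2.5] size (149.29173278808594, 201.97567749023438) yaw rel -0.10976200103759837
```

Call:
{"op": "step_arm", "data": {
  "plan": [
    {"offset": [-0.4, 0, 0], "rot": [0, 0, 0], "gripper": 8.5},
    {"offset": [-0.8, 0, 0], "rot": [0, 0, 0], "gripper": 8.5},
    {"offset": [-1.2, 0, 0], "rot": [0, 0, 0], "gripper": 8.5},
    {"offset": [-1.5, 0, 0], "rot": [0, 0, 0], "gripper": 8.5},
    {"offset": [-1.5, 0, 0], "rot": [0, 0, 0], "gripper": 8.5},
    {"offset": [-1.5, 0, 0], "rot": [0, 0, 0], "gripper": 8.5},
    {"offset": [0, 0, 0], "rot": [0, 0, 0], "gripper": 8.5},
    {"offset": [2, 0, 0], "rot": [0, 0, 0], "gripper": 8.5},
    {"offset": [4, 0, 0], "rot": [0, 0, 0], "gripper": 8.5},
    {"offset": [4, 0, 0], "rot": [0, 0, 0], "gripper": 8.5}
  ]
}}

```text
time_s: 6.25
eef_pos: [492.3, 3.4, 145.0]
ee_rot: [-0.0, -0.137, 0.991, 0.0]
force: [-0.0, -0.2, 0.0]
grip_width: 0.997
grip_force: 0.0
```

Call:
{"op": "step_arm", "data": {
  "plan": [
    {"offset": [0, 0, -4], "rot": [0, 0, 0], "gripper": 8.5},
    {"offset": [3, 0, -8], "rot": [0, 0, 0], "gripper": 8.5},
    {"offset": [6, 0, -12], "rot": [0, 0, 0], "gripper": 8.5},
    {"offset": [6, 0, -15], "rot": [0, 0, 0], "gripper": 8.5},
    {"offset": [6, 0, -15], "rot": [0, 0, 0], "gripper": 8.5}
  ]
}}

```text
time_s: 6.75
eef_pos: [437.1, -13.1, 299.2]
ee_rot: [0.004, -0.137, 0.991, -0.002]
force: [-0.6, -0.5, -0.9]
grip_width: 1.001
grip_force: 0.0
```

```bash
python3 look.py 4
```

```text
6.75 [437.1 -13.1 299.2] [-0.6 -0.5 -0.9]
tcp in stand [-95.61984941  -7.89018186]
top board in stand [103.9  -2.2] size (148.0792236328125, 199.45013427734375) yaw rel -0.4269226074218757
scene board in stand [102.7  -2.1] size (148.69036865234375, 201.40390014648438) yaw rel -0.441405105590821
```

View pics/top4.png

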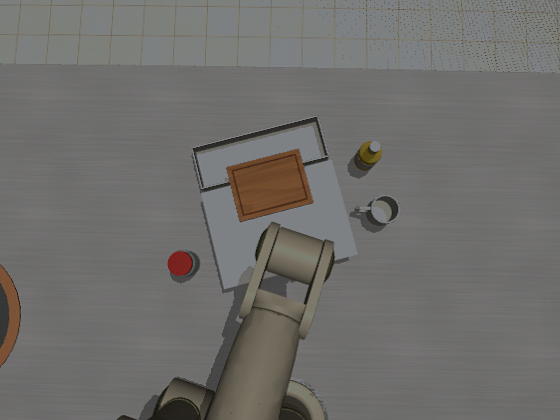

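The board at (270,186) overhangs the tub square with the edge. It measures x ≈ 104 mm in the stand frame, so the overhang is about 49 mm. The tub, mug, jar and bottle appear where they started, and the arm is clear.

```bash
python3 -c "
from rig import *
print(finish_job())"
```

```text
the job is handed in; nothing more can be done
None
```

I handed the job in with the board flat, within about half a degree of square, and overhanging the far edge by about 49 mm above the tub; the tub, mug, jar and bottle looked undisturbed in the last top view, and no verdict came back.

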